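# Screw the cap back on the glass salt shaker

### The arm

A 6-joint arm with a two-finger parallel gripper is mounted at the origin on the work surface. World frame = base frame: x ahead of the robot, y to its left, z up, the work surface at z = 0. Lengths are in m, angles in rad, forces in N, time in s.
With the tool pointing down it reaches from about 0.275 to 0.75 m from the base axis. Payload 10.2 kg.
Tool frame: the origin (TCP) lies midway between the tips of the shut fingers; the grasp point (between the pads) lies 19 mm behind it (hold_point_z is the distance from the TCP to the grasp point, in m); y points along the fingers, z is the direction in which the jaws open and shut, and the axes are right-handed (so a half turn about y gives the same grasp; the last joint's range is limited). The gripper opens to 85 mm and grips with 20 to 120 N. Pads are 22 mm wide; open, the fingers measure 114 mm over their backs; the gripper's body (76 mm by 85 mm) begins 54 mm behind the grasp point. The pads swing forward as they close: fully open they stand 13 mm farther back than shut.
Start: joints at [-1.413, 0.313, 1.498, -0, 1.331, -0.223], TCP at [0.195, -0.487, 0.231] pointing down, gripper open.
Joint ranges: [-2.94, 2.94], [-0.97, 2.17], [0.19, 2.56], [-1.23, 4.37], [0.02, 3.11], [-2.88, 2.88]. Speed limits (rad/s): [2.39, 2.39, 3.01, 3.14, 3.14, 3.14].

### API

Orientations are given as [roll, pitch, yaw] about the fixed x, y, z axes, in that order (R = Rz(yaw) Ry(pitch) Rx(roll)).
In Python, from bench import * gives the robot as it stands. The module is installed in compiled form; this text tells all that it offers.
- The arm moves only by the shell command python3 -m creep 'ROWS' [FORCE]. ROWS is JSON, a list that holds one entry, the list of rows, each a list of 7 numbers: the shift along the tool's x, y, z in cm, then the turn, a rotation vector about the tool's x, y, z in degrees, then the finger opening in cm, from 0 to 8.54. A call has 1 to 12 rows; each row is the pose to reach, as a shift and turn from the pose commanded when the call began, along the tool's axes at that moment; what a row does not reach only later rows make up. A row lasts 1/10 s, in which the tool goes at most 50 mm and 8.59 degrees, less where a joint would pass 70% of its speed; a pose out of reach is approached as far as the arm can. A call with a gripper value outside its range is refused whole. The fingers move at their own pace and stop on an object; FORCE is the grip in N (left out, the last holds). Time passes only in rows, so rows that repeat a pose let the fingers close. It gives the time, the measured TCP pose, the force and the opening at its end, in the units of the state.
- read_state(): the state, without advancing time (a new reading comes with each control period).
- camera(name): name is "scene" or "top" or "wrist"; returns the picture (400x640x3 uint8, blue, green, red); there is no depth.
- camera_info(name): a dict with "vertical_fov" (degrees; the focal length in pixels is half the picture's height over the tangent of half this angle, whatever the lens; pixels are square), "cx", "cy" (the principal point, pixels), "dist" ([k1, k2, p1, p2, k3] as OpenCV has them; the pictures are not rectified), "rvec" (rotation vector, rad) and "tvec" (3), from world to camera coordinates, as OpenCV has them; the wrist camera has in their place "T_tool_cam" (4x4, takes a point from camera to tool coordinates, whose origin is the TCP and whose axes are the tool frame's). Camera axes: x right, y down, z forward; pixel columns grow to the right and rows downward; lengths in m; the calibration is good to about 2 mm. A picture is of the moment at which its call begins: read the wrist's pose just before it. camera_info takes no time and is no camera call.
- finish_job(): hands the job in, once; it reports no verdict.
Trained networks look in the newest picture that a camera, given by its name, has taken for a name from the list of things; names that differ only in an ending like _2 or _b are one class to them, and where a whole thing is asked for, a point or a joint stands for the part that bears it (a point fixed in the world has none). Each returns a list of dicts, best first, with "conf" (0 to 1); they miss things now and then, are a little off and sometimes report something else, mostly with a low value. They report only what shows in the picture. A call takes as long as a camera call. They do not tell look-alikes from the thing itself.
- spot_in(query, camera): "extent" ([left, top, width, height] in pixels, round what is visible of it).
The state is a dict: "t": time; "joint_pos": joint angles; "joint_velocities": joint speeds; "effort": joint torques, N m; "tool_pos": TCP position; "eef_rot": TCP orientation; "ft_force": force on the tool from outside, world axes, zero at the start; "wrist_torque": the same for the moment, N m; "finger_gap": finger opening in m.
Only numpy, scipy, OpenCV 4.12 (cv2) and the standard library are available. Lean on these libraries where they do the work, as an engineer would, in place of code of your own. Each camera call takes 0.05 s, during which the arm holds its last target. There are 200 camera calls.

### The job

Put the steel cap back on the empty glass salt shaker on the rack's top tier and screw it fully home: with the cap resting squarely on the neck, turn it backward (anticlockwise from above) until you feel it drop a step into the thread, then turn it forward (clockwise) until it is all the way down, and let go. Be gentle, the neck is thin glass: never force it when it stops turning or going down, and leave the tea infuser and the tulip magnet where they are.

Things in the scene. Friction and masses are not known exactly. Their poses are not given: they have to be found in the camera images.
- cap: Round brushed-steel screw cap, 50 mm across, 32 mm tall, flat closed top with seven sprinkle holes, about 60 g, starting upright, open side down, on the shelf. Origin: centre of its lower rim; z up through the top. Inside are four equal lugs, 90 degrees apart, 14 degrees (5 mm) wide, 2.5 mm thick, round-edged, undersides 4 mm above the lower rim.
- shaker: Round glass salt shaker, 56 mm across, upright; its 58 mm square foot is locked in a pocket of the white rack's top tier, so it neither turns nor lifts. Rigid. Origin: centre of its underside, 100 mm above the shelf; z up. The tier is a tray 130 by 112 mm, rim 12 mm high. The two lower tiers step down on its left (+y at yaw 0).
- shaker_seat (a point): Centre of the ring-shaped glass seat, 50 mm across, 66 mm above the shaker's underside; z up. Cap fully home: its lower rim lies on this ring, cap origin at this point. From above the seat rises the threaded neck.
- neck_tip (a point): Centre of the neck's top, 20 mm above the seat. The neck is 33 mm thick, tapering over its top 5 mm to 25 mm, so the cap's lugs (35 mm across inside) find it and have about 1 mm of play all round.
- ridge_top (a point): On the neck's axis at the level of the flat tops of its four equal thread ridges, 13 mm above the seat. Ridges are 42 mm across, 90 degrees apart, with 24 degree gaps. The angle at which they stand is different each time and unrelated to any reading: it must be felt. Lugs lying on the ridges hold the cap rim 9 mm above the seat.
- tooth_top (a point): On the axis at the level of the tooth tops, 16 mm above the seat. An upright tooth 7 degrees wide ends each ridge at its clockwise end; it stops lugs turned clockwise on top of a ridge (do not force). Lugs landing on teeth hold the cap rim 12 mm above the seat; turned anticlockwise they drop to the ridges (9 mm), then into the gaps (3.3 mm).
- gap_floor (a point): On the axis at gap floor level, 7.3 mm above the seat. Lugs dropped in the gaps hold the cap rim 3.3 mm above the seat: at most 85 degrees anticlockwise from any landing; soon after, a wall stops them. From there clockwise a groove under the ridges leads 3.3 mm down in about 40 to 50 degrees, 1 mm vertical play; then the cap is home, with some 20 free degrees more to a hard stop.
- infuser: Steel tea infuser ball with a flat foot, 48 mm wide, 53 mm tall, loose on the middle tier (tray floor 64 mm above the shelf). Origin: centre of its underside. Leave alone.
- magnet: Red ceramic tulip magnet with green stem, 86 mm long, 8 mm thick, lying loose on the lowest tier (tray floor 28 mm above the shelf). Origin: on its underside. Leave alone.
Mind the look-alikes: they are no part of the job. Leave any green or yellow look-alike of the cap alone.

How it is judged:
By the outcome, as a careful person would: the job done as asked, in the order asked, and still so for the second after the job is handed in, with the robot touching nothing.
It also fails if it takes over 58 s, if anything falls off the work surface, if the arm or the gripper's body presses on something with over 40 N, if the wrist force passes 120 N, or if a joint passes its speed limit or range.

## Working session

There is one attempt and no reset: what is moved stays moved. The work goes in short steps, Python scripts to look and compute and a shell command to move; the robot and the scene stay as the last step left them, time stands still between calls to the robot, and variables do not carry over. Pictures are saved under pics/ and viewed, about 8 in all and at most 12, crops included, and the job is handed in when it is done.

```bash
mkdir -p pics; cat > h.py <<'E'
from bench import *
import numpy as np, cv2
from scipy.spatial.transform import Rotation as R
def K(i):
    f=200/np.tan(np.radians(i["vertical_fov"])/2)
    return np.array([[f,0,i["cx"]],[0,f,i["cy"]],[0,0,1.]])
def cam(name,s=None):
    i=camera_info(name)
    if "rvec" in i:
        Rw=R.from_rotvec(np.ravel(i["rvec"])).as_matrix(); return i,Rw.T,-Rw.T@np.ravel(i["tvec"])
    T=np.array(i["T_tool_cam"]); Rt=R.from_euler('xyz',s["eef_rot"]).as_matrix()
    return i,Rt@T[:3,:3],np.array(s["tool_pos"])+Rt@T[:3,3]
def ray(name,px,z,s=None):
    i,Rc,c=cam(name,s)
    u=cv2.undistortPoints(np.array([[px]],float),K(i),np.array(i["dist"],float))[0,0]
    d=Rc@np.array([u[0],u[1],1]); return c+d*(z-c[2])/d[2]
def proj(name,P,s=None):
    i,Rc,c=cam(name,s)
    q=Rc.T@(np.array(P)-c)
    return cv2.projectPoints(q.reshape(1,3),np.zeros(3),np.zeros(3),K(i),np.array(i["dist"],float))[0].ravel()
E
python3 - <<'E'
from h import *
s=read_state(); print(s)
ims=[]
for n in ("scene","top","wrist"):
    im=camera(n).copy(); cv2.imwrite(f"pics/{n}0.png",im)
    for q in ("cap","shaker"):
        for d in spot_in(q,n)[:4]: print(n,q,np.round(d["extent"]),round(d["conf"],2))
E
```

```text
{'t': 0.0, 'joint_pos': array([-1.41342945e+00,  3.13427985e-01,  1.49841740e+00,  3.00142153e-05,
        1.33098728e+00, -2.23431236e-01]), 'joint_velocities': array([-0.00044643, -0.00148001,  0.00053775, -0.00029458,  0.00136083,
        0.00035166]), 'effort': array([-9.43923114e-04, -4.12269902e+01, -2.59740293e+01, -2.81349958e-04,
        4.19721051e-03,  3.78277753e-05]), 'tool_pos': array([ 0.19506344, -0.48715265,  0.23075375]), 'eef_rot': array([-1.57199905e+00,  3.03178460e-04, -2.76080187e+00]), 'ft_force': array([-0.14595994,  0.12181234,  0.3367755 ]), 'wrist_torque': array([-0.0083517 , -0.00825181, -0.04122378]), 'finger_gap': 0.08512114559615738}
scene cap [196. 210.  18.  18.] 0.78
scene cap [202. 233.  25.  24.] 0.74
scene cap [208. 266.  18.  23.] 0.59
scene shaker [312. 174.  24.  34.] 0.9
top cap [450. 209.  30.  24.] 0.86
top cap [451. 162.  29.  24.] 0.82
top cap [457. 251.  30.  22.] 0.79
top shaker [306. 205.  36.  32.] 0.87
top shaker [251. 219.  27.  27.] 0.68
```

View pics/top0.png

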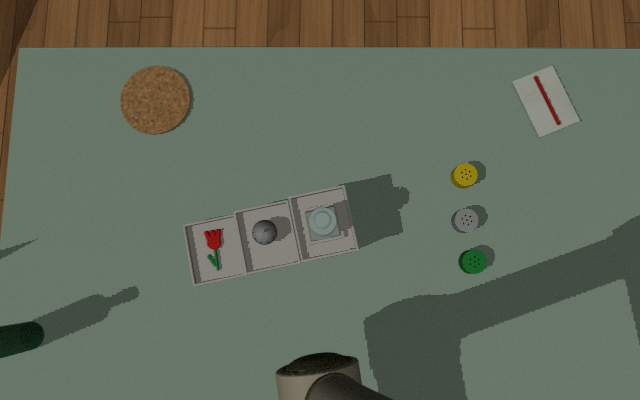

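View pics/scene0.png

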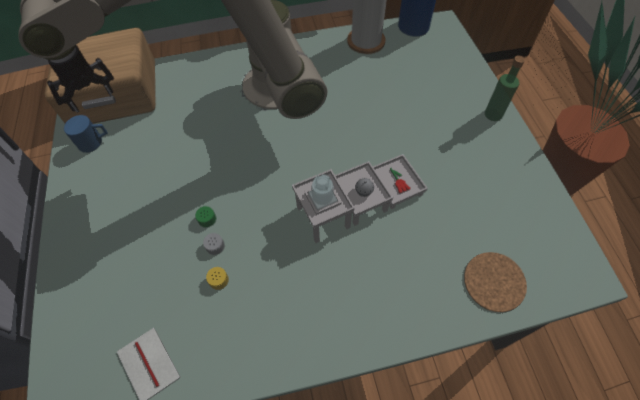

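Top view: yellow look-alike (465,175), grey steel cap (466,221), green look-alike (473,262). In the scene view these are at (217,278), (214,244) and (205,216). By the description I choose the grey one. The shaker is at about (322,222) in the top view.

```bash
python3 - <<'E'
from h import *
im=cv2.imread("pics/top0.png")
a=cv2.resize(im[190:290,430:510],None,fx=5,fy=5,interpolation=cv2.INTER_CUBIC)
b=cv2.resize(im[180:280,280:360],None,fx=5,fy=5,interpolation=cv2.INTER_CUBIC)
cv2.imwrite("pics/crop1.png",np.hstack([a,b])[:500])
print(cam("top")[2], cam("scene")[2])
print("cap top", ray("top",(465.5,220),.032), "scene",ray("scene",(214,242),.032))
print("green",ray("top",(473,261),.032),"yellow",ray("top",(465,175),.032))
print("shaker top",ray("top",(322,221),.186))
print("tier corners",[np.round(ray("top",p,.112),3) for p in ((289,198),(346,185),(358,247),(300,262))])
s=read_state();i,Rc,c=cam("wrist",s);print(c,Rc[:,2],i["vertical_fov"]); print(R.from_euler('xyz',s["eef_rot"]).as_matrix()); print(proj("top",c))
E
```

```text
[0.44488224 0.02292778 1.05092023] [ 1.0616551  -0.07375275  1.00800148]
cap top [ 0.55040116 -0.25981049  0.032     ] scene [ 0.55490724 -0.25656448  0.032     ]
green [ 0.46525433 -0.27285996  0.032     ] yellow [ 0.64619347 -0.2615462   0.032     ]
shaker top [0.53061173 0.03783164 0.186     ]
tier corners [array([0.582, 0.104, 0.112]), array([ 0.609, -0.007,  0.112]), array([ 0.488, -0.03 ,  0.112]), array([0.459, 0.08 , 0.112])]
[ 0.27193924 -0.45764703  0.37305153] [-0.2933367  -0.11674785 -0.94885379] 59.892067158394674
[[-9.28367161e-01 -3.33374804e-05  3.71664383e-01]
 [-3.71664385e-01  1.02823694e-04 -9.28367155e-01]
 [-7.26648291e-06 -9.99999994e-01 -1.07848495e-04]]
[691.32145927 404.14667859]
```

View pics/crop1.png

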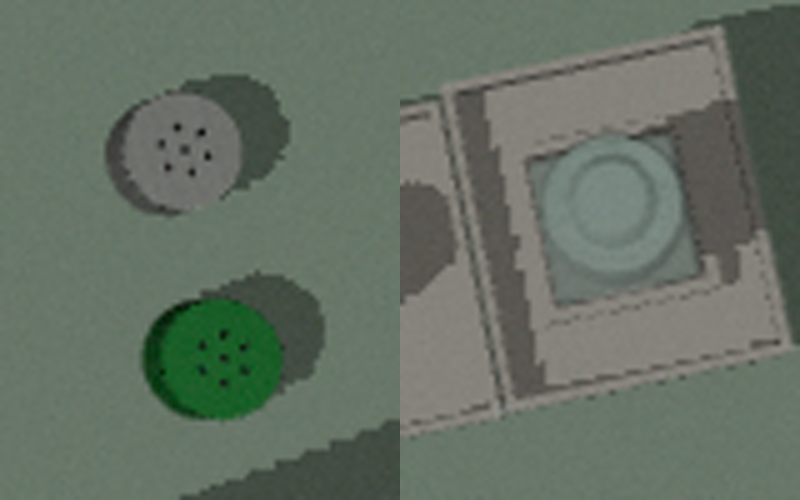

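Crop: the steel cap's flat, seven-hole top is centred at about (466,220). The green look-alike sits beside it, and the shaker neck is at about (322,219). I'll move above the steel cap for a wrist view.

```bash
python3 -m creep '[[[-41.4,0,-7.9,0,0,0,8.5],[-41.4,0,-7.9,0,0,0,8.5],[-41.4,0,-7.9,0,0,0,8.5],[-41.4,0,-7.9,0,0,0,8.5],[-41.4,0,-7.9,0,0,0,8.5],[-41.4,0,-7.9,0,0,0,8.5],[-41.4,0,-7.9,0,0,0,8.5],[-41.4,6,-7.9,0,0,0,8.5],[-41.4,6,-7.9,0,0,0,8.5],[-41.4,6,-7.9,0,0,0,8.5],[-41.4,6,-7.9,0,0,0,8.5],[-41.4,6,-7.9,0,0,0,8.5]]]' 30
python3 - <<'E'
from h import *
s=read_state(); im=camera("wrist").copy(); cv2.imwrite("pics/w1.png",im)
print(s["joint_pos"],s["tool_pos"],s["eef_rot"],s["ft_force"])
for d in spot_in("cap","wrist")[:4]:
    e=d["extent"]; p=(e[0]+e[2]/2,e[1]+e[3]/2); print(np.round(e),d["conf"],ray("wrist",p,.032,s),ray("wrist",p,.016,s))
print(proj("wrist",[.550,-.26,.032],s))
E
```

```text
t: 1.65
tool_pos: [0.5499, -0.2611, 0.1724]
eef_rot: [-1.569, 0.001, -2.762]
ft_force: [0.4, 0.1, 0.3]
finger_gap: 0.0852
[-6.35427088e-01  5.42713422e-01  1.31373943e+00 -2.15138205e-04
  1.28342849e+00  5.55460469e-01] [ 0.54988559 -0.2610794   0.17240494] [-1.56923345e+00  7.27043570e-04 -2.76162252e+00] [0.38494985 0.07339011 0.26468273]
[336.  34.  70.  67.] 0.83 [ 0.65039299 -0.26002257  0.032     ] [ 0.6517443  -0.26165409  0.016     ]
[278. 235.  53.  57.] 0.7 [ 0.47497895 -0.27169639  0.032     ] [ 0.4663868  -0.27398965  0.016     ]
[296. 149.  58.  63.] 0.69 [ 0.5549643  -0.26069553  0.032     ] [ 0.55090617 -0.2623652   0.016     ]
[322.2075911 185.67125  ]
```

View pics/w1.png

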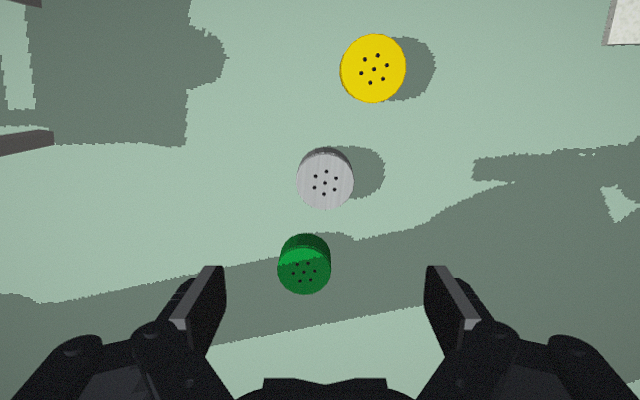

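The wrist view shows the steel cap between the yellow and green ones, with its centre hole at (325,183). The calibration predicted (322,186), so they agree to about 2 mm.

```bash
python3 - <<'E'
from h import *
s=read_state();p=ray("wrist",(325,182.7),.032,s);print(p)
Rt=R.from_euler('xyz',s["eef_rot"]).as_matrix()
for q in (p,[.5505,-.2598,.032]):print(Rt.T@(np.array([q[0],q[1],.003])-s["tool_pos"])*100)
E
```

```text
[ 0.55319957 -0.261397    0.032     ]
[-0.29456928 16.95377219  0.11310277]
[-0.10297397 16.95314832 -0.13523503]
```

```bash
python3 -m creep '[[[-0.2,5,0,0,0,0,8.5],[-0.2,10,0,0,0,0,8.5],[-0.2,14,0,0,0,0,8.5],[-0.2,15.5,0,0,0,0,8.5],[-0.2,16.5,0,0,0,0,8.5],[-0.2,16.9,0,0,0,0,8.5],[-0.2,16.9,0,0,0,0,8.5],[-0.2,16.9,0,0,0,0,4.6],[-0.2,16.9,0,0,0,0,4.6],[-0.2,16.9,0,0,0,0,4.6],[-0.2,16.9,0,0,0,0,4.6],[-0.2,16.9,0,0,0,0,4.6]]]' 30
python3 -m creep '[[[0,0,0,0,0,0,4.6],[0,0,0,0,0,0,4.6],[0,-0.5,0,0,0,0,4.6],[0,-2,0,0,0,0,4.6],[0,-6,0,0,0,0,4.6],[0,-11,0,0,0,0,4.6],[0,-16,0,0,0,0,4.6],[0,-21,0,0,0,0,4.6],[0,-23,0,0,0,0,4.6],[0,-23,0,0,0,0,4.6],[0,-23,0,0,0,0,4.6]]]'
python3 - <<'E'
from h import *
s=read_state(); im=camera("wrist").copy(); cv2.imwrite("pics/w2.png",im)
print(s["joint_pos"],s["tool_pos"],s["eef_rot"],s["ft_force"])
Rt=R.from_euler('xyz',s["eef_rot"]).as_matrix()
for y in (0,-.016,-.032): print(proj("wrist",s["tool_pos"]+Rt@[0,y,0],s))
E
```

```text
t: 2.95
tool_pos: [0.5524, -0.2597, 0.0035]
eef_rot: [-1.57, 0.001, -2.761]
ft_force: [-1.7, 0.4, 6.5]
finger_gap: 0.0495
t: 4.05
tool_pos: [0.5517, -0.2592, 0.2323]
eef_rot: [-1.571, -0.0, -2.761]
ft_force: [-0.1, 0.4, -1.1]
finger_gap: 0.0493
[-6.31246210e-01  5.02290943e-01  1.21968038e+00  1.54858053e-05
  1.41988987e+00  5.58728746e-01] [ 0.55166126 -0.25921167  0.23226929] [-1.57103215e+00 -1.29378231e-04 -2.76077360e+00] [-0.12617724  0.38754379 -1.0745798 ]
[322.66550882 271.31426301]
[322.45005393 290.98017261]
[322.18366386 315.27903852]
```

View pics/w2.png

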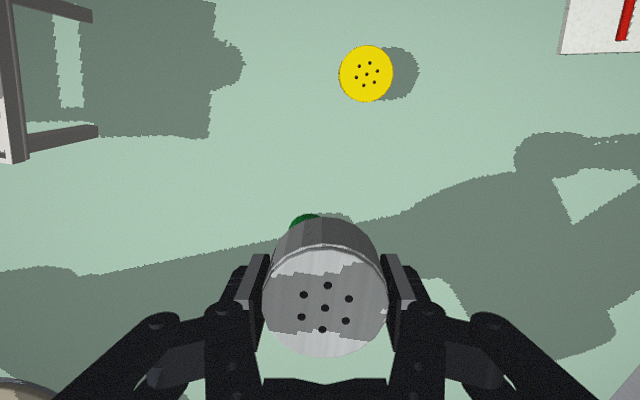

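Holding the steel cap centred in the jaws: gap 49.3 mm, centre hole at (325,308), and the model predicts (322,310). Next I'll look at the shaker with the wrist camera from beside it.

```bash
python3 -m creep '[[[0.3,0,-4,0,0,0,4.6],[0.6,0,-8,0,0,0,4.6],[1,0,-12,0,0,0,4.6],[1.3,0,-16,0,0,0,4.6],[1.6,0,-20,0,0,0,4.6],[1.8,0,-24,0,0,0,4.6],[1.9,0,-27,0,0,0,4.6],[1.9,0,-28.3,0,0,0,4.6],[1.9,0,-28.3,0,0,0,4.6],[1.9,0,-28.3,0,0,0,4.6],[1.9,0,-28.3,0,0,0,4.6]]]'
python3 - <<'E'
from h import *
s=read_state(); im=camera("wrist").copy(); cv2.imwrite("pics/w3.png",im)
print(s["joint_pos"],s["tool_pos"],s["eef_rot"],s["ft_force"])
for d in spot_in("shaker","wrist")[:2]: print(d)
print(proj("wrist",[.5306,.0378,.186],s))
E
```

```text
t: 5.2
tool_pos: [0.4296, -0.0048, 0.2319]
eef_rot: [-1.571, -0.001, -2.762]
ft_force: [0.6, 0.3, -0.8]
finger_gap: 0.0498
[-2.85219163e-01  1.00085052e-01  1.75996060e+00 -1.64937966e-04
  1.28214543e+00  9.06105933e-01] [ 0.42956805 -0.00480093  0.23194373] [-1.57104102e+00 -5.68545177e-04 -2.76207436e+00] [ 0.60467803  0.30040873 -0.78579191]
{'extent': [271.4, 0.0, 98.8, 87.1], 'conf': 0.76}
[318.38302913  23.81403712]
```

View pics/w3.png

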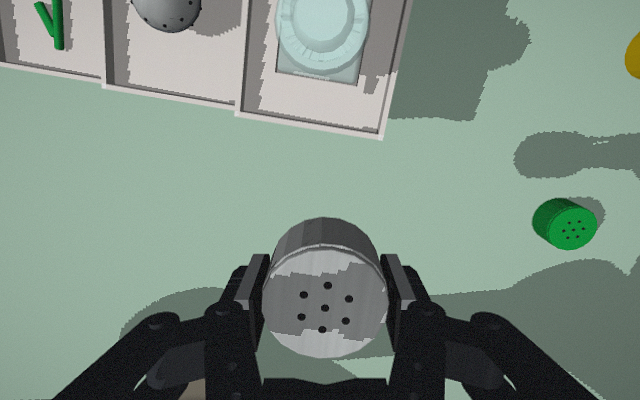

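The shaker is near the top edge at about (322,20). I'll back up 5 cm so all of it shows.

```bash
python3 -m creep '[[[2.5,0,0,0,0,0,4.6],[5,0,0,0,0,0,4.6],[5,0,0,0,0,0,4.6],[5,0,0,0,0,0,4.6],[5,0,0,0,0,0,4.6]]]'
cat > ov.py <<'E'
from h import *
def circ(n,c,r,z,s): return [proj(n,[c[0]+r*np.cos(a),c[1]+r*np.sin(a),z],s) for a in np.linspace(0,2*np.pi,40)]
def overlay(im,n,c,s,x0,y0,w,h,k):
    o=cv2.resize(im[y0:y0+h,x0:x0+w],None,fx=k,fy=k,interpolation=cv2.INTER_CUBIC); p=o.copy()
    for r,z,col in ((.0125,.186,(0,0,255)),(.025,.166,(255,0,0)),(.021,.179,(0,160,0))):
        q=np.array([((u-x0+.5)*k,(v-y0+.5)*k) for u,v in circ(n,c,r,z,s)]).astype(np.int32)
        cv2.polylines(p,[q],True,col,1)
    return np.hstack([o,p])
E
python3 - <<'E'
from ov import *
s=read_state(); im=camera("wrist").copy(); cv2.imwrite("pics/w4.png",im); print(s["tool_pos"],s["eef_rot"])
c=(.5306,.0378); u,v=proj("wrist",[*c,.17],s).astype(int); print(u,v)
a=overlay(im,"wrist",c,s,u-65,max(v-60,0),130,120,3)
t=overlay(cv2.imread("pics/top0.png"),"top",c,None,300,197,46,46,8)
t=cv2.resize(t,(780,int(t.shape[0]*780/t.shape[1])))
cv2.imwrite("pics/ov1.png",np.vstack([a,t])[:,:800]); print(a.shape,t.shape)
print(spot_in("shaker","wrist")[:1])
E
python3 -c "
import cv2;im=cv2.imread('pics/ov1.png');print(im.shape);f=min(1,600/im.shape[0]);cv2.imwrite('pics/ov1.png',cv2.resize(im,None,fx=f,fy=f,interpolation=cv2.INTER_AREA))"
```

```text
t: 5.8
tool_pos: [0.3833, -0.0225, 0.2323]
eef_rot: [-1.571, 0.0, -2.761]
ft_force: [1.2, 0.1, -0.1]
finger_gap: 0.0493
[ 0.38331971 -0.02254412  0.23233097] [-1.57068477e+00  2.29832088e-04 -2.76104866e+00]
319 -85
(360, 780, 3) (390, 780, 3)
[{'extent': [316.5, 0.0, 45.4, 9.8], 'conf': 0.66}]
(750, 780, 3)
```

View pics/ov1.png

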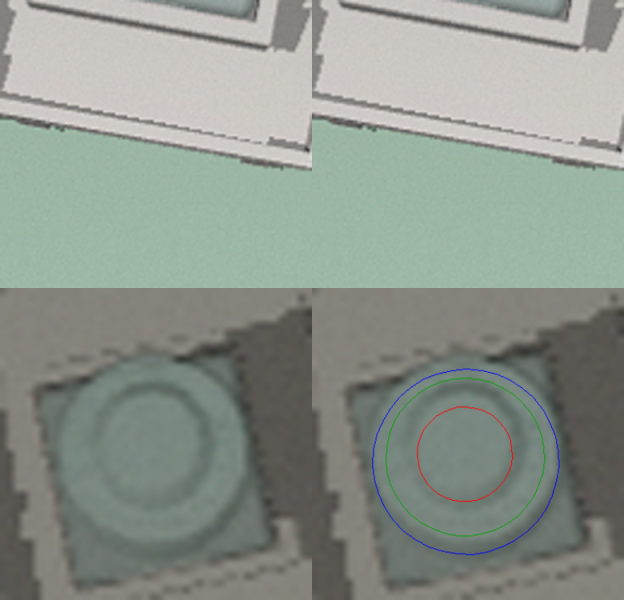

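I backed the wrong way and the neck is out of view. In the top overlay, the neck lies about 1 px (2 mm) toward +x of my estimate. I'll move forward for a proper wrist view.

```bash
python3 -m creep '[[[-4,0,0,0,0,0,4.6],[-8,0,0,0,0,0,4.6],[-8,0,0,0,0,0,4.6],[-8,0,0,0,0,0,4.6],[-8,0,0,0,0,0,4.6]]]'
python3 - <<'E'
from ov import *
s=read_state(); im=camera("wrist").copy(); cv2.imwrite("pics/w5.png",im); print(s["tool_pos"],s["eef_rot"])
c=(.5323,.0378); u,v=proj("wrist",[*c,.17],s).astype(int); print(u,v)
y0=max(v-65,0);a=overlay(im,"wrist",c,s,u-65,y0,130,130,3); print(u-65,y0)
cv2.imwrite("pics/ov2.png",a)
E
```

```text
t: 6.4
tool_pos: [0.4566, 0.0073, 0.2322]
eef_rot: [-1.571, -0.001, -2.761]
ft_force: [-0.1, 0.1, -0.7]
finger_gap: 0.0494
[0.45656321 0.00732313 0.23217777] [-1.57102169e+00 -5.22829614e-04 -2.76066719e+00]
322 84
257 19
```

View pics/ov2.png

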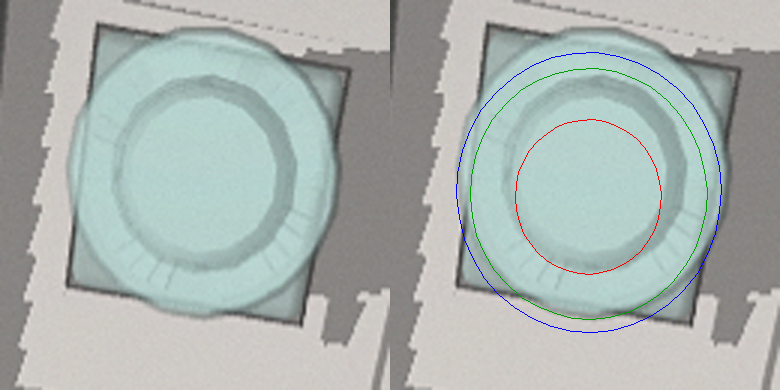

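The wrist view puts the neck-top disc about 7 px (3.5 mm) farther forward, near (0.5355, 0.039). The top view, corrected by the cap's known bias, gives about (0.535, 0.038). After correcting for the cap's offset in the hand, the TCP target is about (0.5344, 0.0393).

```bash
python3 -m creep '[[[-4,0,-0.1,0,0,0,4.6],[-7,0,-0.1,0,0,0,4.6],[-8.4,0,-0.1,0,0,0,4.6],[-8.4,0,-0.1,0,0,0,4.6],[-8.4,1.5,-0.1,0,0,0,4.6],[-8.4,3,-0.1,0,0,0,4.6],[-8.4,3.7,-0.1,0,0,0,4.6],[-8.4,3.7,-0.1,0,0,0,4.6],[-8.4,3.7,-0.1,0,0,0,4.6]]]'
python3 - <<'E'
from h import *
s=read_state(); print(s["joint_pos"],s["tool_pos"],s["eef_rot"],s["ft_force"],s["wrist_torque"])
im=camera("scene").copy(); camera("top")
c=np.array([.535,.0393]);u,v=proj("scene",[*c,.2]).astype(int)
o=cv2.resize(im[v-35:v+40,u-40:u+40],None,fx=8,fy=8,interpolation=cv2.INTER_CUBIC)
for z,col in ((.2235,(0,0,255)),(.1915,(0,0,255)),(.166,(255,0,0)),(.186,(255,255,0))):
    p=(proj("scene",[*c,z])-[u-40,v-35]+.5)*8; cv2.circle(o,tuple(p.astype(int)),4,col,-1)
cv2.imwrite("pics/s2.png",o)
E
```

```text
t: 7.35
tool_pos: [0.5346, 0.0392, 0.1961]
eef_rot: [-1.57, 0.001, -2.761]
ft_force: [1.0, -0.7, 0.0]
finger_gap: 0.0496
[-1.45412566e-01  3.65599070e-01  1.51896767e+00 -7.92971194e-05
  1.25601775e+00  1.04491708e+00] [0.53455064 0.03923812 0.19610999] [-1.57022502e+00  8.34085428e-04 -2.76110122e+00] [ 1.00397229 -0.70981035  0.00983914] [-0.01638252 -0.01485405 -0.04671438]
```

View pics/s2.png

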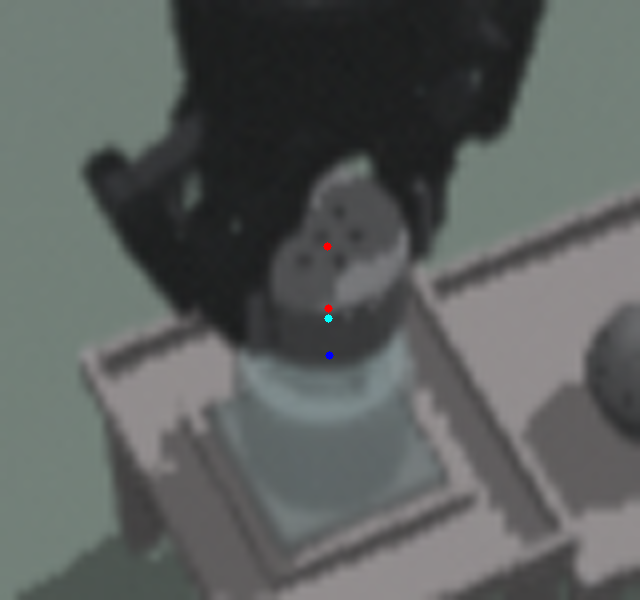

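The cap looks about 3 mm right of the shaker axis in this view (cap about x 335, shaker about x 326). I'll check this quantitatively on the unobstructed initial scene picture.

```bash
python3 - <<'E'
from h import *
im=cv2.imread("pics/scene0.png")
u0,v0=300,165;k=9
o=cv2.resize(im[v0:v0+50,u0:u0+44],None,fx=k,fy=k,interpolation=cv2.INTER_CUBIC)
o=cv2.convertScaleAbs(o,alpha=1.3)
c=np.array([.535,.0393])
def circ(c,r,z,col,o,u0,v0):
    q=np.array([(proj("scene",[c[0]+r*np.cos(a),c[1]+r*np.sin(a),z])-[u0,v0]+.5)*k for a in np.linspace(0,6.28,50)]).astype(np.int32); cv2.polylines(o,[q],True,col,1)
p=o.copy()
circ(c,.028,.16,(255,0,0),p,u0,v0);circ(c,.0125,.186,(0,0,255),p,u0,v0);circ(c,.0165,.181,(0,200,255),p,u0,v0)
a,b=195,220
q=cv2.convertScaleAbs(cv2.resize(im[b:b+50,a:a+40],None,fx=k,fy=k,interpolation=cv2.INTER_CUBIC)[:450],alpha=1.3)
circ((.553,-.2594),.025,.032,(0,0,255),q,a,b);circ((.553,-.2594),.025,0,(255,0,0),q,a,b)
out=np.hstack([o,p,q]);f=800/out.shape[1];cv2.imwrite("pics/s3.png",cv2.resize(out,None,fx=f,fy=f)); print(out.shape,f)
for d in ([0,0],[.003,0],[0,.003]): print(proj("scene",[.535+d[0],.0393+d[1],.186]))
E
```

```text
(450, 1152, 3) 0.6944444444444444
[322.62420634 180.3010255 ]
[322.91658519 181.33893805]
[323.86400376 180.04800433]
```

View pics/s3.png

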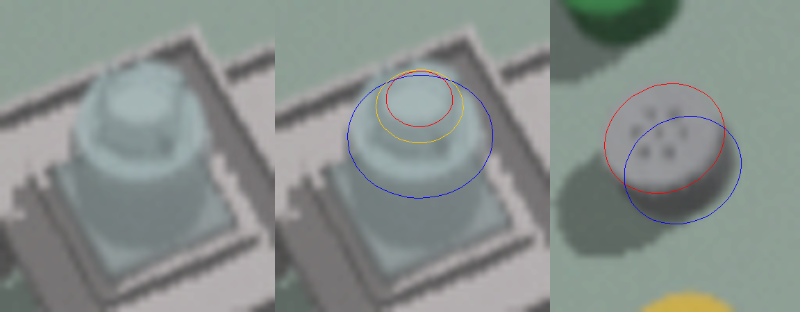

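Now consistent. The held cap's centre hole is at (320,237), which is 0.9 px left and 1.1 px up of its projection. That is the same bias the cap showed on the shelf, and the shaker shows nearly the same, so alignment is within about 1.5 mm. I'll descend gently.

```bash
python3 -m creep '[[[0,0.4,0,0,0,0,4.6],[0,0.7,0,0,0,0,4.6],[0,0.9,0,0,0,0,4.6],[0,1.1,0,0,0,0,4.6],[0,1.2,0,0,0,0,4.6],[0,1.2,0,0,0,0,4.6],[0,1.2,0,0,0,0,4.6]]]'
python3 -c "
from h import *
s=read_state();print(s['tool_pos'],s['ft_force'],s['wrist_torque'])"
python3 -m creep '[[[0,0.1,0,0,0,0,4.6],[0,0.15,0,0,0,0,4.6],[0,0.15,0,0,0,0,4.6]]]'
python3 -c "
from h import *
s=read_state();print(s['tool_pos'],s['ft_force'],s['wrist_torque'])"
```

```text
t: 8.15
tool_pos: [0.5346, 0.0395, 0.1833]
eef_rot: [-1.571, 0.0, -2.761]
ft_force: [1.2, -0.5, -0.8]
finger_gap: 0.0493
[0.53463491 0.03950803 0.18334537] [ 1.2093629  -0.46624456 -0.78881209] [ 0.03548471  0.04657912 -0.00820141]
t: 8.45
tool_pos: [0.5346, 0.0395, 0.1817]
eef_rot: [-1.571, -0.0, -2.761]
ft_force: [-0.1, -0.0, -0.5]
finger_gap: 0.0491
[0.53455211 0.03951941 0.18171536] [-0.12826153 -0.00951575 -0.48742507] [-0.02884795  0.00626361  0.03383095]
```

```bash
for i in 1; do python3 -m creep '[[[0,0.1,0,0,0,0,4.6],[0,0.15,0,0,0,0,4.6],[0,0.15,0,0,0,0,4.6]]]'; done
python3 -m creep '[[[0,0.05,0,0,0,0,4.6],[0,0.1,0,0,0,0,4.6],[0,0.1,0,0,0,0,4.6]]]'
```

```text
t: 8.75
tool_pos: [0.5348, 0.0395, 0.1812]
eef_rot: [-1.57, 0.001, -2.761]
ft_force: [-1.6, 0.6, 5.5]
finger_gap: 0.0493
t: 9.05
tool_pos: [0.5349, 0.0395, 0.181]
eef_rot: [-1.57, 0.002, -2.761]
ft_force: [-4.4, 0.7, 12.3]
finger_gap: 0.0497
```

Contact at TCP z 0.181, the tooth level, with 12 N vertical and a small −x lateral force. I'll ease off, shift slightly with the lateral force, and re-press lightly.

```bash
python3 -m creep '[[[0,-0.1,0,0,0,0,4.6],[0.05,-0.1,-0.03,0,0,0,4.6],[0.05,-0.1,-0.03,0,0,0,4.6],[0.05,-0.1,-0.03,0,0,0,4.6]]]'
python3 -m creep '[[[0,0.05,0,0,0,0,4.6],[0,0.05,0,0,0,0,4.6],[0,0.05,0,0,0,0,4.6]]]'
```

```text
t: 9.45
tool_pos: [0.5346, 0.0395, 0.1812]
eef_rot: [-1.57, 0.002, -2.761]
ft_force: [-0.3, 0.3, 6.4]
finger_gap: 0.0494
t: 9.75
tool_pos: [0.5347, 0.0395, 0.1811]
eef_rot: [-1.569, 0.002, -2.761]
ft_force: [-1.9, 0.7, 9.8]
finger_gap: 0.0498
```

z is stable at tooth level, 0.1811. Turn anticlockwise (negative about tool y) in small steps, watching the vertical force.

```bash
python3 -m creep '[[[0,0,0,0,-4,0,4.6],[0,0,0,0,-8,0,4.6],[0,0,0,0,-8,0,4.6]]]'
python3 -m creep '[[[0,0,0,0,-4,0,4.6],[0,0,0,0,-8,0,4.6],[0,0,0,0,-8,0,4.6]]]'; python3 -c "
from h import *
s=read_state();print(s['tool_pos'],s['ft_force'],s['wrist_torque'])"
```

```text
t: 10.05
tool_pos: [0.5349, 0.0395, 0.1811]
eef_rot: [-1.569, 0.003, -2.619]
ft_force: [0.4, 0.1, 8.8]
finger_gap: 0.0495
t: 10.35
tool_pos: [0.5342, 0.0395, 0.1797]
eef_rot: [-1.57, 0.0, -2.481]
ft_force: [0.4, -0.7, 0.3]
finger_gap: 0.0492
[0.53419964 0.03954644 0.17973497] [ 0.35721059 -0.69456008  0.2628928 ] [-0.10765367 -0.25383817  0.04751581]
```

It dropped off the tooth. Follow it down onto the ridges.

```bash
python3 -m creep '[[[0,0.1,0,0,0,0,4.6],[0,0.15,0,0,0,0,4.6],[0,0.2,0,0,0,0,4.6],[0,0.2,0,0,0,0,4.6]]]'; python3 -c "
from h import *
s=read_state();print(s['tool_pos'],s['ft_force'],s['wrist_torque'])"
```

```text
t: 10.75
tool_pos: [0.5343, 0.0395, 0.1783]
eef_rot: [-1.57, 0.001, -2.482]
ft_force: [0.2, -0.2, 4.1]
finger_gap: 0.0496
[0.53426325 0.03953207 0.17833874] [ 0.21323039 -0.22887076  4.06908729] [-0.09482323 -0.05759845  0.05185925]
```

On the ridges (0.1783). Continue anticlockwise with light pressure.

```bash
python3 -m creep '[[[0,0.04,0,0,-4,0,4.6],[0,0.04,0,0,-8,0,4.6],[0,0.04,0,0,-12,0,4.6],[0,0.04,0,0,-16,0,4.6],[0,0.04,0,0,-20,0,4.6],[0,0.04,0,0,-20,0,4.6]]]'; python3 -c "
from h import *
s=read_state();print(s['tool_pos'],s['ft_force'],s['wrist_torque'])"
```

```text
t: 11.35
tool_pos: [0.5344, 0.0396, 0.1783]
eef_rot: [-1.569, 0.001, -2.131]
ft_force: [-0.2, 0.2, 7.3]
finger_gap: 0.0494
[0.53441842 0.03957424 0.17828768] [-0.19682862  0.23842502  7.25605361] [ 0.01199056 -0.01194978  0.09750331]
```

```bash
python3 -m creep '[[[0,0,0,0,-4,0,4.6],[0,0,0,0,-8,0,4.6],[0,0,0,0,-12,0,4.6],[0,0,0,0,-12,0,4.6]]]'; python3 -c "
from h import *
s=read_state();print(s['tool_pos'],s['ft_force'],s['wrist_torque'])"
```

```text
t: 11.75
tool_pos: [0.5344, 0.0396, 0.1783]
eef_rot: [-1.569, 0.0, -1.922]
ft_force: [-0.6, 0.4, 8.3]
finger_gap: 0.0496
[0.53440992 0.0396089  0.17829311] [-0.55126282  0.40982459  8.27642897] [0.0047332  0.05156046 0.10910043]
```

```bash
python3 -m creep '[[[0,0,0,0,-4,0,4.6],[0,0,0,0,-4,0,4.6]]]'|egrep 'pos|force|rot'
python3 -m creep '[[[0,0,0,0,-4,0,4.6],[0,0,0,0,-4,0,4.6]]]'|egrep 'pos|force|rot'
```

```text
tool_pos: [0.5344, 0.0396, 0.1783]
eef_rot: [-1.569, 0.0, -1.852]
ft_force: [0.8, -0.7, 7.3]
tool_pos: [0.5344, 0.0396, 0.1783]
eef_rot: [-1.569, 0.0, -1.782]
ft_force: [-0.1, 1.1, 6.7]
```

```bash
python3 -m creep '[[[0,0,0,0,-4,0,4.6],[0,0,0,0,-4,0,4.6]]]'|egrep 'pos|force|rot'
python3 -m creep '[[[0,0,0,0,-4,0,4.6],[0,0,0,0,-4,0,4.6]]]'|egrep 'pos|force|rot'
```

```text
tool_pos: [0.5344, 0.0396, 0.1783]
eef_rot: [-1.569, 0.0, -1.713]
ft_force: [-0.3, 0.2, 6.6]
tool_pos: [0.5344, 0.0396, 0.1783]
eef_rot: [-1.569, -0.0, -1.643]
ft_force: [-0.3, 0.3, 6.7]
```

```bash
python3 -m creep '[[[0,0,0,0,-4,0,4.6],[0,0,0,0,-4,0,4.6]]]'|egrep 'pos|force|rot'
python3 -m creep '[[[0,0,0,0,-4,0,4.6],[0,0,0,0,-4,0,4.6]]]'|egrep 'pos|force|rot'
```

```text
tool_pos: [0.5344, 0.0396, 0.1781]
eef_rot: [-1.569, -0.0, -1.573]
ft_force: [0.4, -0.6, 6.0]
tool_pos: [0.534, 0.0396, 0.1774]
eef_rot: [-1.571, 0.0, -1.504]
ft_force: [1.0, 0.3, 1.6]
```

Dropping now (z 0.1774, force 1.6 N). Follow straight down, without turning.

```bash
python3 -m creep '[[[0,0.1,0,0,0,0,4.6],[0,0.2,0,0,0,0,4.6],[0,0.2,0,0,0,0,4.6]]]'|egrep 'pos|force|rot'; python3 -c "
from h import *
s=read_state();print(s['joint_pos'],s['wrist_torque'])"
```

```text
tool_pos: [0.5345, 0.0395, 0.1763]
eef_rot: [-1.569, -0.001, -1.506]
ft_force: [-0.4, -0.3, 8.4]
[-1.44847220e-01  3.84037504e-01  1.54693783e+00 -2.80282480e-04
  1.20870693e+00 -2.09840277e-01] [-0.08073765  0.04715441  0.35198945]
```

Half down, with an outside moment of +0.35 Nm urging it anticlockwise: the lugs rest on the rounded ridge edge. Turn a few degrees more.

```bash
python3 -m creep '[[[0,0,0,0,-2,0,4.6],[0,0,0,0,-3,0,4.6],[0,0,0,0,-3,0,4.6]]]'|egrep 'pos|force|rot'; python3 -c "
from h import *
s=read_state();print(s['wrist_torque'])"
```

```text
tool_pos: [0.5338, 0.0396, 0.175]
eef_rot: [-1.572, 0.0, -1.453]
ft_force: [0.5, -0.5, -0.4]
[-0.04376621 -0.12855274  0.03431319]
```

```bash
python3 -m creep '[[[0,0.1,0,0,0,0,4.6],[0,0.2,0,0,0,0,4.6],[0,0.25,0,0,0,0,4.6],[0,0.25,0,0,0,0,4.6]]]'|egrep 'pos|force|rot'; python3 -c "
from h import *
s=read_state();print(s['wrist_torque'])"
```

```text
tool_pos: [0.5339, 0.0396, 0.1728]
eef_rot: [-1.571, 0.0, -1.452]
ft_force: [0.1, 0.1, 0.4]
[ 0.0449303  -0.02145996  0.0307078 ]
```

```bash
python3 -m creep '[[[0,0.06,0,0,0,0,4.6],[0,0.06,0,0,0,0,4.6]]]'|egrep 'pos|force|rot'; python3 -c "
from h import *
s=read_state();print(s['wrist_torque'])"
```

```text
tool_pos: [0.534, 0.0396, 0.1726]
eef_rot: [-1.571, -0.0, -1.452]
ft_force: [-1.6, 0.1, 3.6]
[-0.00571946  0.27754119 -0.02490915]
```

In the gap at floor level (0.1726). Now turn clockwise, following the groove down (about 0.075 mm per degree).

```bash
python3 -m creep '[[[0,0.0,0,0,4,0,4.6],[0,0.03,0,0,8,0,4.6],[0,0.06,0,0,12,0,4.6],[0,0.06,0,0,12,0,4.6]]]'|egrep 'pos|force|rot'; python3 -c "
from h import *
s=read_state();print(s['wrist_torque'])"
```

```text
tool_pos: [0.5342, 0.0396, 0.1718]
eef_rot: [-1.57, 0.0, -1.662]
ft_force: [0.9, 0.9, 1.0]
[-0.00279029 -0.0683503  -0.04419412]
```

```bash
python3 -m creep '[[[0,0.05,0,0,4,0,4.6],[0,0.08,0,0,8,0,4.6],[0,0.12,0,0,12,0,4.6],[0,0.12,0,0,12,0,4.6]]]'|egrep 'pos|force|rot'; python3 -c "
from h import *
s=read_state();print(s['wrist_torque'])"
```

```text
tool_pos: [0.5342, 0.0396, 0.1706]
eef_rot: [-1.57, 0.0, -1.87]
ft_force: [0.4, 0.1, 1.6]
[ 0.03161428 -0.10791549 -0.01101184]
```

```bash
python3 -m creep '[[[0,0.03,0,0,4,0,4.6],[0,0.06,0,0,8,0,4.6],[0,0.09,0,0,12,0,4.6],[0,0.09,0,0,12,0,4.6]]]'|egrep 'pos|force|rot'; python3 -c "
from h import *
s=read_state();print(s['wrist_torque'])"
python3 -m creep '[[[0,0.03,0,0,3,0,4.6],[0,0.05,0,0,6,0,4.6],[0,0.05,0,0,8,0,4.6],[0,0.05,0,0,8,0,4.6]]]'|egrep 'pos|force|rot'; python3 -c "
from h import *
s=read_state();print(s['wrist_torque'])"
```

```text
tool_pos: [0.5341, 0.0396, 0.1696]
eef_rot: [-1.571, 0.0, -2.078]
ft_force: [0.2, 0.1, 0.6]
[-0.00197204 -0.06246066  0.01074977]
tool_pos: [0.5343, 0.0395, 0.1695]
eef_rot: [-1.57, 0.0, -2.217]
ft_force: [0.5, 0.7, 4.4]
[-0.00627402 -0.08708718 -0.11295787]
```

At home level, 0.1695, with seat contact. Go a bit further clockwise in 4° steps to be sure, short of the hard stop.

```bash
python3 -m creep '[[[0,0.02,0,0,2,0,4.6],[0,0.02,0,0,4,0,4.6],[0,0.02,0,0,4,0,4.6]]]'|egrep 'pos|force|rot'; python3 -c "
from h import *
s=read_state();print(s['wrist_torque'])"
python3 -m creep '[[[0,0.02,0,0,2,0,4.6],[0,0.02,0,0,4,0,4.6],[0,0.02,0,0,4,0,4.6]]]'|egrep 'pos|force|rot'; python3 -c "
from h import *
s=read_state();print(s['wrist_torque'])"
```

```text
tool_pos: [0.5344, 0.0395, 0.1695]
eef_rot: [-1.57, 0.001, -2.287]
ft_force: [-1.0, 0.0, 5.7]
[-0.01057349  0.01154493 -0.08303341]
tool_pos: [0.5345, 0.0395, 0.1695]
eef_rot: [-1.569, 0.001, -2.357]
ft_force: [-0.2, 0.3, 6.1]
[ 0.03110315  0.08596107 -0.1224343 ]
```

The level holds constant over the last 16° with little torque, so it is home. Ease the press, open, rise and look.

```bash
python3 -m creep '[[[0,-0.07,0,0,0,0,4.6],[0,-0.07,0,0,0,0,5.5],[0,-0.07,0,0,0,0,8.5],[0,-0.07,0,0,0,0,8.5],[0,-0.07,0,0,0,0,8.5],[0,-0.07,0,0,0,0,8.5],[0,-0.07,0,0,0,0,8.5]]]'
python3 -m creep '[[[0,-1,0,0,0,0,8.5],[0,-4,0,0,0,0,8.5],[0,-8,0,0,0,0,8.5],[5,-10,0,0,0,0,8.5],[10,-10,0,0,0,0,8.5],[11,-10,0,0,0,0,8.5],[11,-10,0,0,0,0,8.5],[11,-10,0,0,0,0,8.5]]]'
python3 - <<'E'
from h import *
s=read_state(); w=camera("wrist").copy(); im=camera("scene").copy()
c=np.array([.5345,.0395]);u,v=proj("scene",[*c,.17]).astype(int)
k=8;o=cv2.resize(im[v-35:v+40,u-40:u+40],None,fx=5,fy=5,interpolation=cv2.INTER_CUBIC)
for z,col in ((.198,(0,0,255)),(.166,(255,0,0))):
    p=(proj("scene",[*c,z])-[u-40,v-35]+.5)*5; cv2.circle(o,tuple(p.astype(int)),3,col,-1)
w=cv2.resize(w,(400,250));o=np.hstack([o,np.vstack([w,np.zeros((125,400,3),np.uint8)])]);cv2.imwrite("pics/fin.png",o)
E
```

```text
t: 17.05
tool_pos: [0.534, 0.0396, 0.1694]
eef_rot: [-1.571, -0.0, -2.359]
ft_force: [-0.1, -0.3, -0.4]
finger_gap: 0.0853
t: 17.85
tool_pos: [0.4565, -0.0377, 0.2698]
eef_rot: [-1.57, 0.001, -2.36]
ft_force: [-0.2, -0.6, 0.3]
finger_gap: 0.0849
```

View pics/fin.png

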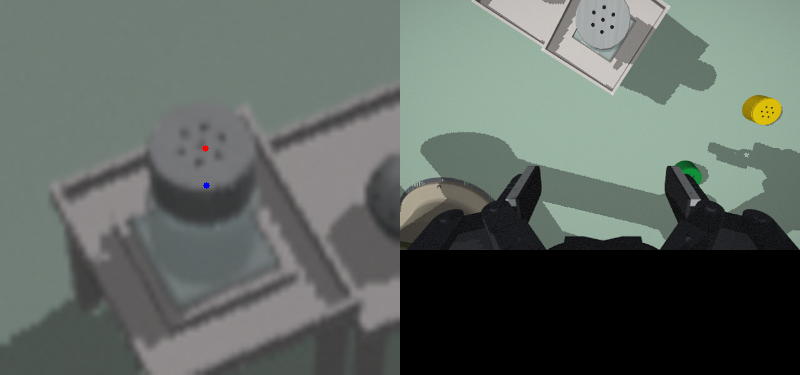

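The final picture shows the cap square on the shaker. Its centre hole is at (203,145), with (205,148) predicted for the home height, which is within the camera bias. The infuser is undisturbed and the gripper is clear.

```bash
python3 -c "
from bench import *
print(finish_job())"
```

```text
the job is handed in; nothing more can be done
None
```

The steel cap is back on the salt shaker and screwed fully home, and the job is handed in at about 18 s of the 58 s allowed.

**What I did:** I gripped the grey cap, not the green or yellow look-alike, and set it on the neck. It landed on the teeth. Turned anticlockwise about 75° in all, it dropped onto the ridges (TCP z 0.1783 m) and then into the gaps (0.1726 m). I then turned it clockwise about 52°, and it came down to 0.1695 m. The readings I took never showed more than about 13 N at the wrist.

**Last checks:**
- **Height:** the level held at 0.1695 m over the last 16° of turning, with only about 0.1 Nm of resistance, and matched the predicted home height. The measured drop from the gaps was 3.1 mm against the stated 3.3 mm; I put the difference down to the press.
- **Picture:** the last scene view shows the cap square on the shaker and the infuser undisturbed. The gripper is open and clear of everything.
- **Not checked:** the magnet is outside that last crop, though the arm never went near it. I did not turn the cap to its hard stop or test it by lifting.

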